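# Turn over a lidded tin and stack it lid down

## Robot

A 6-joint arm with a two-finger parallel gripper is mounted at the origin on the work surface; the furniture and walls round the work are solid. World frame = base frame: x ahead of the robot, y to its left, z up, the work surface at z = 0. Lengths are in m, angles in rad, forces in N, time in s.
With the tool pointing down it reaches from about 0.375 to 0.9 m from the base axis. Payload 3.1 kg.
Tool frame: the origin (TCP) lies at the very end of the fingers, on their centre line; the grasp point (between the pads) lies 19 mm behind it (grip_depth is the distance from the TCP to the grasp point, in m); z points along the fingers, y is the line along which they close (so a half turn about z gives the same grasp; the last joint's range is limited). The gripper opens to 85 mm and grips with 20 to 120 N. Pads are 22 mm wide; open, the fingers measure 114 mm over their backs; the gripper's body (76 mm by 85 mm) begins 54 mm behind the grasp point. The pads swing forward as they close: fully open they stand 13 mm farther back than shut.
Start: joints at [0.951, 0.527, 1.433, -0, 1.181, -0.178], TCP at [0.267, 0.565, 0.231] pointing down, gripper open.
Joint ranges: [-3.08, 3.08], [-0.75, 2.2], [0.22, 2.44], [-1.43, 4.57], [0, 2.65], [-2.85, 2.85]. Speed limits (rad/s): [2.79, 2.79, 3.14, 3.14, 3.14, 3.14].

## Interface

Orientations are given as a unit quaternion [x, y, z, w].
In Python, from station import * gives the robot as it stands.
- The arm moves only by the tool apply_moves, never from a script. Its argument "plan" is a list of rows, each a list of 7 numbers: the shift along the tool's x, y, z in m, then the turn, a rotation vector about the tool's x, y, z in rad, then the gripper command: -1 is fully open, 1 is shut, values between are in proportion. In form: [[dx, dy, dz, wx, wy, wz, jaw], ...]. A call has 1 to 8 rows; each row shifts and turns the commanded pose from where the row before left it, along the tool's axes as they then stand; what a row does not reach is not made up. A row lasts 1/8 s, in which the tool goes at most 62.5 mm and 10.7 degrees, less where a joint would pass 70% of its speed; a pose out of reach is approached as far as the arm can. A call is refused whole if a number of a shift passes 0.0625 or a number of a turn 0.188, either way. A call with a gripper value outside its range is refused whole. The fingers move at their own pace and stop on an object; "force" is the grip in N (left out, the last holds). Time passes only in rows, so rows that do not move let the fingers close. It gives the time, the measured TCP pose, the force, the opening and the grip force at its end, in the units of the state.
- sense(): the state, without advancing time (a new reading comes with each control period).
- snapshot(name): name is "scene" or "side" or "wrist"; returns the picture (480x640x3 uint8, red, green, blue); there is no depth.
- calibration(name): a dict with "camera_matrix" (3x3 intrinsics, pixels), "R" (3x3) and "t" (3): a world point X has camera coordinates R X + t; the wrist camera has in their place "mount" (4x4, takes a point from camera to tool coordinates, whose origin is the TCP and whose axes are the flange's). Camera axes: x right, y down, z forward; pixel columns grow to the right and rows downward; lengths in m; the calibration is good to about 2 mm. A picture is of the moment at which its call begins: read the wrist's pose just before it. calibration takes no time and is no camera call.
- sign_off(): hands the job in; it is judged then, once.
The state is a dict: "t": time; "q": joint angles; "qd": joint speeds; "tau": joint torques, N m; "tcp_pos": TCP position; "tool_rot": TCP orientation; "force": force on the tool from outside, world axes, zero at the start; "ft_torque": the same for the moment, N m; "finger_gap": opening from 0.0 (shut) to 1.0 (fully open); "gripper_force": force on a finger pad.
Only numpy, scipy, OpenCV 4.12 (cv2) and the standard library are available. Lean on these libraries where they do the work, as an engineer would, in place of code of your own. Each camera call takes 0.05 s, during which the arm holds its last target. There are 200 camera calls.

## Task

Tins of welding tips are kept lid down here. Turn over the tin that sits in the turnover clamp by swinging the clamp's black handle all the way over to its other side, then draw the tin out of the clamp, holding base and lid together so that the lid stays shut, and stack it squarely, orange lid down, on the tin that already lies lid down (not on the one that stands lid up). Leave that lower tin where it lies.

Things in the scene. Friction and masses are not known exactly. Their poses are not given: they have to be found in the camera images.
- tin_center (a point): Centre of the tin to turn over: 56 mm wide (x), 130 long (y), 36 high (z, base to lid; up at the start). Grey base 20 mm, orange lid 16 mm, flush sides; 0.3 kg. It lies lid up with 2 mm play in the clamp's level aluminium sleeve, 80 mm long. Its -y end sticks out 58 mm, free on both sides: take it there across its width and draw it out along its -y, 85 mm or more.
- tin_lid (a joint): Opening of that tin's lid (rad): 0 shut, up to 1.9. It hinges nearly freely at the tin's +y end (inside the sleeve). The sleeve keeps it shut; once the tin is out and upside down, the lid drops open unless the fingers press on the sides of base and lid together.
- clamp_handle (a point): Middle of the clamp's round black bar: 12 mm thick, 60 long, along its y (level; +y away from the tin). Its x points to the sleeve's pivot, parallel to y, 70 mm off, 90 mm above the table. From a stop at pivot height the bar swings up over the top 180 degrees to a stop opposite, turning sleeve and tin; about 2 N, stays where left. It can turn in the fingers, so the gripper may stay pointing down.
- stack_center (a point): Centre of the lower tin, of the same size and make (56 x 130 x 36 mm: x across, y along, z up), 0.4 kg, loose on the table; it already lies orange lid down, flat grey base up. A third such tin stands lid up elsewhere and is not to be used.
Not all that is in view belongs to the job. Leave any yellow look-alike of the part that bears stack_center alone.

How it is judged:
On the way:
1. the tin is upside down in the clamp, lid shut, the handle fully over (angle between each of tin_center, clamp_handle's own z axis and vertical above 2.97 rad and y of tin_center in the frame of clamp_handle between -0.15 and -0.11 m and x of tin_center in the frame of clamp_handle between 0.06 and 0.08 m and value of joint tin_lid below 0.1 rad), for 0.2 s.
At the end, for the whole second after the job is handed in: The tin rests upside down (within 10 degrees) on the lower tin, their centres within 20 mm of each other seen from above, their long sides parallel within 12 degrees either way round, its lid shut (below 0.1 rad), at rest; the lower tin is still flat on the table, within 30 mm of where it was (angle between tin_center's own z axis and vertical above 2.97 rad and horizontal distance between tin_center and stack_center below 0.02 m and z of tin_center in the frame of stack_center between 0.031 and 0.041 m and angle between the y axis of tin_center and the y axis of stack_center, either way round below 0.21 rad and value of joint tin_lid below 0.1 rad and distance of stack_center from where it was at the start of the episode below 0.03 m and angle between stack_center's own z axis and vertical below 0.1 rad and linear speed of tin below 0.02 m/s); the robot touches nothing.
It fails at once if the tin's lid comes open (more than 0.3 rad) (value of joint tin_lid above 0.3 rad).
It also fails if it takes over 64 s, if anything falls off the work surface, if the arm or the gripper's body presses on something with over 40 N, if the wrist force passes 120 N, or if a joint passes its speed limit or range.

## Working session

There is one attempt and no reset: what is moved stays moved. The work goes in short steps, Python scripts to look and compute and a tool call to move; the robot and the scene stay as the last step left them, time stands still between calls to the robot, and variables do not carry over. Pictures are saved under pics/ and viewed, at most 10 in all, crops included, and the job is handed in when it is done.

Besides the shell and the picture viewer there is one more tool, called as name(argument=value, ...), one argument or row to a line, values as JSON. apply_moves: Moves the arm, as the interface text tells. Its arguments: {"type":"object","properties":{"plan":{"type":"array"},"force":{"type":"number"}},"required":["plan"]}

```bash
mkdir -p pics; ls; python3 - <<'E'
from station import *
import cv2
s=sense();print(s)
for n in("scene","side","wrist"):
    cv2.imwrite(f"pics/{n}0.png",snapshot(n)[:,:,::-1]);print(n,calibration(n))
E
```

```text
pics
{'t': 0.0, 'q': array([ 9.50560183e-01,  5.28452667e-01,  1.43388391e+00, -2.01050696e-05,
        1.18144238e+00, -1.78529419e-01]), 'qd': array([ 0.00055821, -0.00077441, -0.00036717,  0.00075886, -0.0025668 ,
        0.00095099]), 'tau': array([ 7.45628568e-04, -4.42351127e+01, -1.78028208e+01, -3.00600695e-04,
        8.35513521e-03, -1.08662280e-05]), 'tcp_pos': array([0.26674731, 0.56442246, 0.23034779]), 'tool_rot': array([ 2.19058474e-01,  9.75711120e-01, -1.01073340e-03, -4.16506015e-04]), 'force': array([ 0.70196928, -0.66158234,  0.0549997 ]), 'ft_torque': array([ 0.0377164 , -0.0200327 , -0.02438889]), 'gripper_force': 0.0, 'finger_gap': 1.0052721331878693}
scene {'camera_matrix': array([[557.62197806,   0.        , 311.66134839],
       [  0.        , 557.62197806, 248.50770144],
       [  0.        ,   0.        ,   1.        ]]), 'R': array([[ 0.72570266, -0.68785051, -0.01474219],
       [-0.47382732, -0.4841364 , -0.73559474],
       [ 0.49884198,  0.54080831, -0.67726144]]), 't': array([-0.2815177 ,  0.26605605,  1.1372943 ])}
side {'camera_matrix': array([[487
[... 177 characters left out ...]
4957, -0.00683929],
       [ 0.62744296,  0.60999088, -0.48396949],
       [-0.34155149, -0.34295163, -0.87505815]]), 't': array([ 0.28275922, -0.26535917,  1.19068885])}
wrist {'camera_matrix': array([[356.55431085,   0.        , 316.60744552],
       [  0.        , 356.55431085, 240.73380735],
       [  0.        ,   0.        ,   1.        ]]), 'mount': array([[-3.30371387e-04, -9.63997120e-01, -2.65912475e-01,
         6.64185415e-02],
       [ 9.99999820e-01, -1.85464784e-04, -5.70051519e-04,
         1.03387521e-03],
       [ 5.00210622e-04, -2.65912615e-01,  9.63997008e-01,
        -1.42464772e-01],
       [ 0.00000000e+00,  0.00000000e+00,  0.00000000e+00,
         1.00000000e+00]])}
```

View pics/scene0.png

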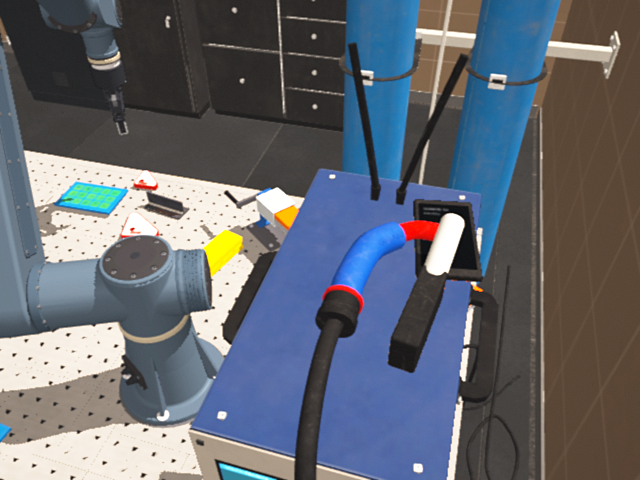

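View pics/side0.png

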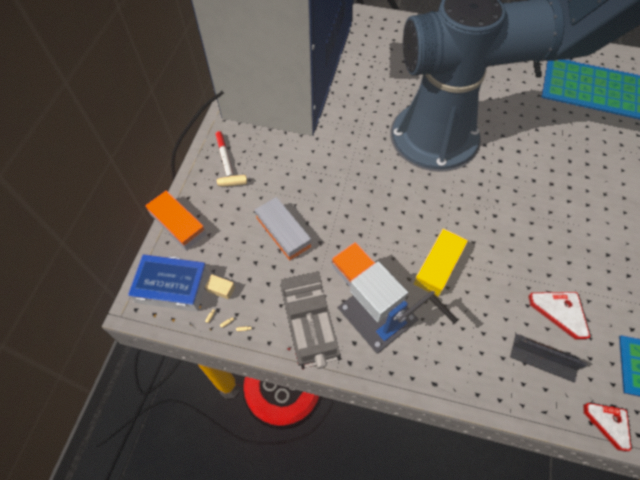

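The side view shows the following:
- The sleeve is at (378,290), with the tin's orange end sticking out at (352,262) and the black handle at about (440,305).
- Candidates for the lower tin are the grey-topped tin at (283,227), which is base up and my choice; the lid-up orange tin at (175,217); and the yellow block at (442,262). The last two are not to be used.

Next is one close crop to check this.

```bash
python3 - <<'E'
import cv2
i=cv2.imread("pics/side0.png")[185:365,240:480]
cv2.imwrite("pics/c1.png",cv2.resize(i,(800,600),interpolation=cv2.INTER_CUBIC))
E
```

```text
(no output)
```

View pics/c1.png

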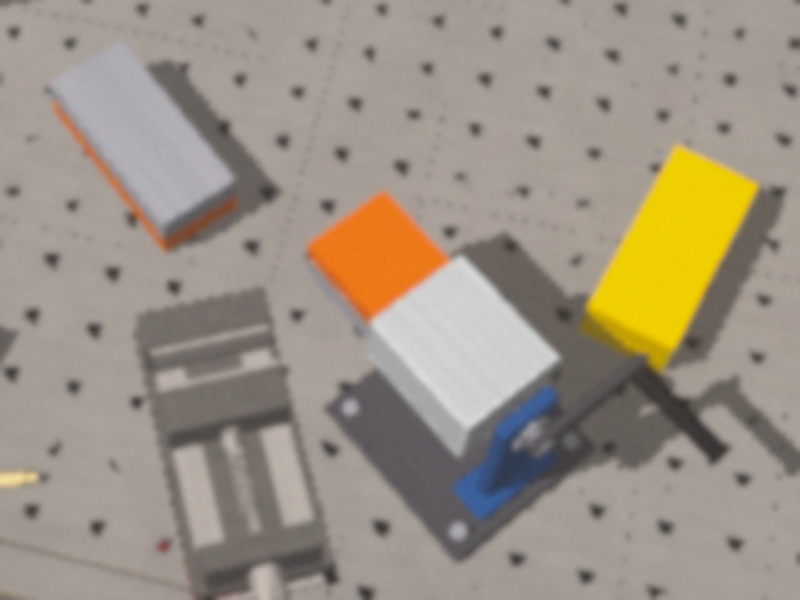

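The crop confirms the choice: the grey-topped tin has an orange lower edge, with top corners at crop (45,90), (120,42), (238,183), (163,235). The tin's free end is at (308,245) to (385,192), and the bar runs from (640,362) to (718,455).

```bash
cat > h.py <<'E'
from station import *
import numpy as np
from scipy.spatial.transform import Rotation as Ro
from scipy.optimize import least_squares
def ray(cal,uv,z,R=None,t=None):
    R=cal["R"] if R is None else R; t=cal["t"] if t is None else t
    d=R.T@np.linalg.inv(cal["camera_matrix"])@[*uv,1]; c=-R.T@t
    return c+d*(z-c[2])/d[2]
def wristRt(s,cal):
    M=np.eye(4);M[:3,:3]=Ro.from_quat(s["tool_rot"]).as_matrix();M[:3,3]=s["tcp_pos"]
    W=np.linalg.inv(M@cal["mount"]);return W[:3,:3],W[:3,3]
E
python3 - <<'E'
from h import *
c=calibration("side")
P=lambda u,v,z:ray(c,(240+u/3.3333,185+v/3.3333),z)[:2].round(4)
for n,z,pts in [("low",.036,[(45,90),(120,42),(238,183),(163,235)]),("lid",.108,[(308,245),(385,192),(448,260),(372,320)]),("sleeve",.111,[(372,325),(462,258),(560,355),(463,440)]),("bar",.09,[(640,362),(718,455)]),("yellow",.036,[(680,147),(758,185),(665,350),(587,300)])]:
    q=np.array([P(*p,z) for p in pts]);d=np.diff(q,axis=0)
    print(n,q.tolist(),q.mean(0),np.hypot(*d.T),np.degrees(np.arctan2(d[:,1],d[:,0])))
s=sense();print(Ro.from_quat(s["tool_rot"]).as_matrix().round(3))
E
```

```text
low [[0.4682, -0.132], [0.4091, -0.1246], [0.4304, 0.0053], [0.4883, -0.0018]] [ 0.449    -0.063275] [0.05956148 0.13163472 0.0583337 ] [172.863052    80.68794738  -6.99100563]
lid [[0.4593, 0.0911], [0.4042, 0.0991], [0.4118, 0.1533], [0.4682, 0.1478]] [0.435875 0.122825] [0.05567773 0.05473025 0.05666754] [171.73891946  82.01794843  -5.56974339]
sleeve [[0.4716, 0.1507], [0.4068, 0.1589], [0.4143, 0.2348], [0.4869, 0.2292]] [0.4449 0.1934] [0.06531677 0.07626965 0.07281566] [172.78794114  84.35668172  -4.41077525]
bar [[0.3776, 0.2654], [0.3912, 0.3283]] [0.3844  0.29685] [0.06435348] [77.79953127]
yellow [[0.2185, 0.1861], [0.2068, 0.2374], [0.3356, 0.2644], [0.3421, 0.2112]] [0.27575  0.224775] [0.0526173  0.13159954 0.05359562] [102.84770486  11.839327   -83.03410135]
[[-0.904  0.428 -0.001]
 [ 0.428  0.904 -0.001]
 [ 0.    -0.002 -1.   ]]
```

apply_moves(
  plan=[
    [0,0,-0.01,0,0,0.18,-1],
    [0,0,-0.01,0,0,0.18,-1],
    [0,0,-0.01,0,0,0.18,-1],
    [0,0,-0.01,0,0,0.18,-1],
    [0,0,-0.01,0,0,0.18,-1],
    [0,0,-0.01,0,0,0.18,-1],
    [0,0,-0.01,0,0,0.18,-1],
    [0,0,0,0,0,0,-1],
  ],
)

```text
t: 1.15
tcp_pos: [0.2673, 0.5652, 0.3018]
tool_rot: [0.751, 0.66, 0.001, -0.0]
force: [-0.5, 0.1, -0.5]
finger_gap: 1.001
gripper_force: 0.0
```

apply_moves(
  plan=[
    [-0.043,0.025,0,0,0,0,-1],
    [-0.043,0.025,0,0,0,0,-1],
    [-0.043,0.025,0,0,0,0,-1],
    [-0.043,0.025,0,0,0,0,-1],
    [-0.043,0.025,0,0,0,0,-1],
    [-0.043,0.025,0,0,0,0,-1],
    [-0.043,0.025,0,0,0,0,-1],
    [-0.043,0.025,0,0,0,0,-1],
  ],
)

```text
t: 2.15
tcp_pos: [0.4206, 0.1962, 0.3008]
tool_rot: [0.751, 0.661, -0.0, -0.0]
force: [1.0, 0.5, 0.4]
finger_gap: 0.999
gripper_force: 0.0
```

apply_moves(
  plan=[
    [0,0,0,0,0,0,-1],
    [0,0,0,0,0,0,-1],
    [0,0,0,0,0,0,-1],
  ],
)

```text
t: 2.52
tcp_pos: [0.4198, 0.1988, 0.3011]
tool_rot: [0.751, 0.66, -0.0, -0.0]
force: [0.1, -0.2, -1.0]
finger_gap: 0.998
gripper_force: 0.0
```

```bash
python3 - <<'E'
from h import *
import cv2,pickle
s=sense();pickle.dump(s,open("s1.pkl","wb"));cv2.imwrite("pics/w1.png",snapshot("wrist")[:,:,::-1]);print(s["t"],s["tcp_pos"],s["q"].round(2),Ro.from_quat(s["tool_rot"]).as_matrix().round(3))
E
```

```text
2.525 [0.41983921 0.19879584 0.3011076 ] [0.2  0.22 1.73 0.   1.19 0.33] [[ 0.128  0.992 -0.001]
 [ 0.992 -0.128  0.   ]
 [ 0.    -0.001 -1.   ]]
```

View pics/w1.png

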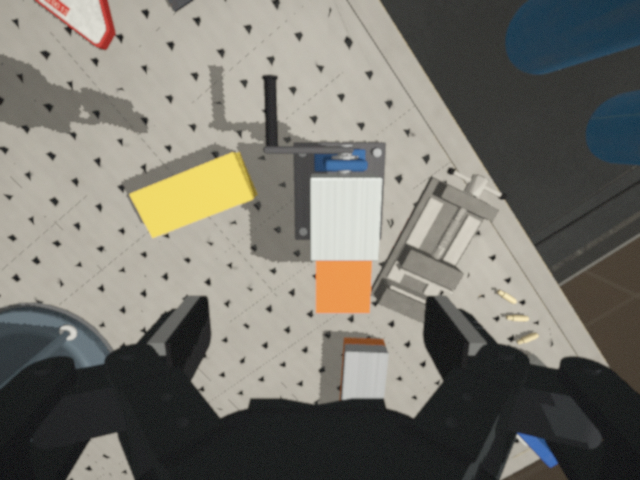

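The wrist view shows the bar from (270,76) to (270,146) and the tin's free end from (317,313) to (370,313). The sleeve mouth is at y≈261, the near edge of the lower tin's top runs from (344,351) to (386,351), and the vise corner at (375,295) is close to the tin.

```bash
python3 - <<'E'
from h import *
import pickle
s=pickle.load(open("s1.pkl","rb"));c=calibration("wrist");R,t=wristRt(s,c)
T=Ro.from_quat(s["tool_rot"]).as_matrix()
def f(n,pts,z):
    for p in pts:
        w=ray(c,p,z,R,t); print(n,p,w[:2].round(4),"tool rel",(T.T@(w-s["tcp_pos"]))[:2].round(4))
f("bar",[(270,76),(270,146)],.096)
f("tin",[(317,313),(370,313),(316,261),(372,261)],.108)
f("sleeve",[(310,261),(379,261),(311,177),(382,177)],.112)
f("low",[(344,352),(386,352),(343,398),(387,398)],.036)
f("vise",[(375,295),(437,180),(425,320)],.03)
f("vise50",[(375,295),(437,180)],.05)
E
```

```text
bar (270, 76) [0.3955 0.3283] tool rel [ 0.1253 -0.0406]
bar (270, 146) [0.3856 0.2684] tool rel [ 0.0647 -0.0427]
tin (317, 313) [0.4082 0.0974] tool rel [-0.1021  0.0016]
tin (370, 313) [0.4625 0.0903] tool rel [-0.1021  0.0563]
tin (316, 261) [0.4145 0.1537] tool rel [-0.0455  0.0006]
tin (372, 261) [0.4695 0.1465] tool rel [-0.0455  0.0561]
sleeve (310, 261) [0.4088 0.1558] tool rel [-0.0441 -0.0053]
sleeve (379, 261) [0.4759 0.1471] tool rel [-0.0442  0.0623]
sleeve (311, 177) [0.4206 0.2363] tool rel [ 0.0372 -0.004 ]
sleeve (382, 177) [0.4853 0.2279] tool rel [0.0372 0.0613]
low (344, 352) [0.4313 0.0017] tool rel [-0.1941  0.0368]
low (386, 352) [ 0.4853 -0.0054] tool rel [-0.1941  0.0912]
low (343, 398) [ 0.4223 -0.0682] tool rel [-0.2645  0.0368]
low (387, 398) [ 0.4812 -0.0758] tool rel [-0.2646  0.0962]
vise (375, 295) [0.4787 0.0735] tool rel [-0.1168  0.0746]
vise (437, 180) [0.5616 0.207 ] tool rel [0.0262 0.1397]
vise (425, 320) [0.5393 0.0306] tool rel [-0.1515  0.1402]
vise50 (375, 295) [0.4763 0.0828] tool rel [-0.1079  0.071 ]
vise50 (437, 180) [0.5552 0.2098] tool rel [0.0283 0.133 ]
```

apply_moves(
  plan=[
    [0.0475,-0.021,0,0,0,0,0],
    [0.0475,-0.0205,0,0,0,0,0],
    [0,0,0.045,0,0,0,0],
    [0,0,0.045,0,0,0,0],
    [0,0,0.04,0,0,0,0],
    [0,0,0,0,0,0,0],
    [0,0,0,0,0,0,0],
  ],
)

```text
t: 3.45
tcp_pos: [0.3924, 0.2984, 0.1724]
tool_rot: [0.751, 0.66, 0.001, 0.0]
force: [-0.2, 1.3, -0.6]
finger_gap: 0.499
gripper_force: 0.0
```

```bash
python3 - <<'E'
from h import *
import cv2
s=sense();cv2.imwrite("pics/w2.png",snapshot("wrist")[:,:,::-1]);print(s["t"],s["tcp_pos"])
E
```

```text
3.45 [0.39239696 0.29835074 0.17237447]
```

View pics/w2.png

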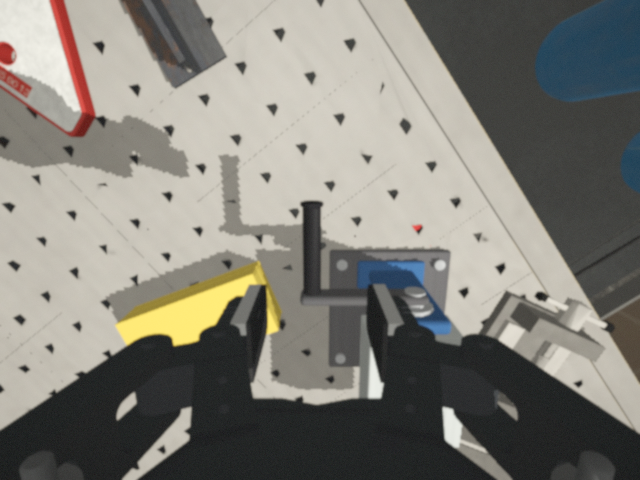

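The bar runs from (312,204) to (312,297), so it is centred between the fingers. I'll go down and grip it.

apply_moves(
  plan=[
    [0,-0.002,0.05,0,0,0,0],
    [0,0,0.03,0,0,0,0],
    [0,0,0.021,0,0,0,0],
    [0,0,0,0,0,0,0],
    [0,0,0,0,0,0,1],
    [0,0,0,0,0,0,1],
    [0,0,0,0,0,0,1],
    [0,0,0,0,0,0,1],
  ],
  force=30,
)

```text
t: 4.5
tcp_pos: [0.3891, 0.2983, 0.0718]
tool_rot: [0.752, 0.659, 0.0, -0.001]
force: [-4.4, 3.5, 7.1]
finger_gap: 0.124
gripper_force: 29.4
```

apply_moves(
  plan=[
    [0,0.0024,-0.0181,0,0,0,1],
    [0,0.007,-0.0169,0,0,0,1],
    [0,0.0111,-0.0145,0,0,0,1],
    [0,0.0145,-0.0111,0,0,0,1],
    [0,0.0169,-0.007,0,0,0,1],
    [0,0.0181,-0.0024,0,0,0,1],
    [0,0,0,0,0,0,1],
    [0,0,0,0,0,0,1],
  ],
)

```text
t: 5.5
tcp_pos: [0.4607, 0.289, 0.1434]
tool_rot: [0.752, 0.659, 0.002, 0.001]
force: [-1.8, -0.6, 12.0]
finger_gap: 0.126
gripper_force: 31.7
```

apply_moves(
  plan=[
    [0,0.0181,0.0024,0,0,0,1],
    [0,0.0169,0.007,0,0,0,1],
    [0,0.0145,0.0111,0,0,0,1],
    [0,0.0111,0.0145,0,0,0,1],
    [0,0.007,0.0169,0,0,0,1],
    [0,0.0024,0.0181,0,0,0,1],
    [0,0,0,0,0,0,1],
    [0,0,0,0,0,0,1],
  ],
)

```text
t: 6.5
tcp_pos: [0.5278, 0.2795, 0.0685]
tool_rot: [0.752, 0.659, -0.001, -0.001]
force: [-3.5, 3.6, -0.7]
finger_gap: 0.126
gripper_force: 34.2
```

apply_moves(
  plan=[
    [0,0,0.004,0,0,0,1],
    [0,0,0.003,0,0,0,1],
    [0,0,0,0,0,0,1],
    [0,0,0,0,0,0,1],
  ],
)

```text
t: 7.0
tcp_pos: [0.5279, 0.2795, 0.0678]
tool_rot: [0.752, 0.66, -0.0, -0.0]
force: [-13.5, -0.7, 37.8]
finger_gap: 0.13
gripper_force: 37.6
```

apply_moves(
  plan=[
    [0,0,0,0,0,0,0],
    [0,0,0,0,0,0,0],
    [0,0,0,0,0,0,0],
    [0,0,-0.05,0,0,0,0],
    [0,0,-0.06,0,0,0,0],
    [0,0,-0.06,0,0,0,-1],
    [-0.04,-0.035,-0.06,0,0,0,-1],
    [-0.04,-0.035,0,0,0,0,-1],
  ],
)

```text
t: 8.0
tcp_pos: [0.4607, 0.217, 0.2835]
tool_rot: [0.752, 0.66, 0.004, 0.003]
force: [0.4, -0.6, 0.1]
finger_gap: 1.0
gripper_force: 0.0
```

apply_moves(
  plan=[
    [0,0,0,0,0,0,-1],
    [0,0,0,0,0,0,-1],
  ],
)

```text
t: 8.25
tcp_pos: [0.4584, 0.2169, 0.2799]
tool_rot: [0.752, 0.659, 0.0, 0.0]
force: [0.2, 0.0, -0.2]
finger_gap: 0.998
gripper_force: 0.0
```

```bash
python3 - <<'E'
from h import *
import cv2,pickle
s=sense();pickle.dump(s,open("s3.pkl","wb"));cv2.imwrite("pics/w3.png",snapshot("wrist")[:,:,::-1]);print(s["t"],s["tcp_pos"])
E
```

```text
8.25 [0.45838479 0.21690571 0.2798625 ]
```

View pics/w3.png

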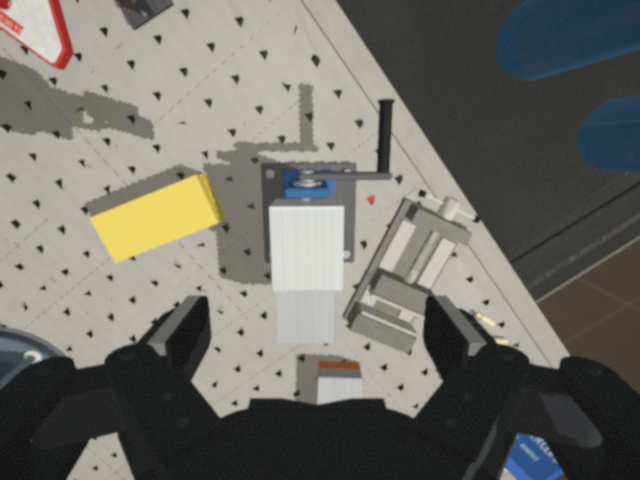

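The handle is over at (385,100)-(385,178), and the tin is base up with its free end at (278..334, 343) and the sleeve mouth at row 290.

```bash
python3 - <<'E'
from h import *
import pickle
s=pickle.load(open("s3.pkl","rb"));c=calibration("wrist");R,t=wristRt(s,c)
T=Ro.from_quat(s["tool_rot"]).as_matrix()
def f(n,pts,z):
    for p in pts:
        w=ray(c,p,z,R,t); print(n,p,w[:2].round(4),"tool rel",(T.T@(w-s["tcp_pos"]))[:2].round(4))
f("tin",[(278,343),(334,343),(276,290),(335,290)],.108)
f("low",[(319,376),(361,376),(318,400),(362,400)],.036)
E
```

```text
tin (278, 343) [0.4054 0.0989] tool rel [-0.124  -0.0372]
tin (334, 343) [0.4605 0.0915] tool rel [-0.1241  0.0184]
tin (276, 290) [0.4126 0.1551] tool rel [-0.0673 -0.0375]
tin (335, 290) [0.4681 0.1477] tool rel [-0.0674  0.0186]
low (319, 376) [0.4346 0.0037] tool rel [-0.2146  0.0042]
low (361, 376) [ 0.4868 -0.0034] tool rel [-0.2147  0.0569]
low (318, 400) [ 0.4287 -0.0315] tool rel [-0.2502  0.003 ]
low (362, 400) [ 0.4846 -0.039 ] tool rel [-0.2503  0.0593]
```

apply_moves(
  plan=[
    [-0.042,-0.005,0,0,0,0,-1],
    [-0.042,-0.0045,0,0,0,0,-1],
    [0,0,0.05,0,0,0,-1],
    [0,0,0.05,0,0,0,-1],
    [0,0,0.04,0,0,0,-1],
    [0,0,0.03,0,0,0,-1],
    [0,0,0.02,0,0,0,-1],
    [0,0,0,0,0,0,-1],
  ],
)

```text
t: 9.3
tcp_pos: [0.4374, 0.1351, 0.0881]
tool_rot: [0.752, 0.659, -0.001, -0.001]
force: [0.3, 0.2, 0.3]
finger_gap: 1.003
gripper_force: 0.0
```

apply_moves(
  plan=[
    [0,0,0.015,0,0,0,-1],
    [0,0,0.008,0,0,0,-1],
    [0,0,0,0,0,0,-1],
    [0,0,0,0,0,0,-1],
  ],
)

```text
t: 9.8
tcp_pos: [0.4377, 0.135, 0.0676]
tool_rot: [0.752, 0.659, 0.0, 0.0]
force: [-0.7, 1.1, -0.5]
finger_gap: 1.005
gripper_force: 0.0
```

apply_moves(
  plan=[
    [0,0,0,0,0,0,1],
    [0,0,0,0,0,0,1],
    [0,0,0,0,0,0,1],
    [0,0,0,0,0,0,1],
    [0,0,0,0,0,0,1],
  ],
  force=70,
)

```text
t: 10.42
tcp_pos: [0.4372, 0.1349, 0.0676]
tool_rot: [0.752, 0.659, 0.0, 0.0]
force: [-1.1, -0.4, 5.6]
finger_gap: 0.649
gripper_force: 72.9
```

```bash
python3 - <<'E'
from h import *
c=calibration("side")
for z in(.02,.03,.04,.05,.06,.07):print(z,[ray(c,(240+u/3.3333,185+v/3.3333),z)[:2].round(4) for u,v in((265,290),(268,325))])
E
```

```text
0.02 [array([0.466 , 0.0634]), array([0.4814, 0.0811])]
0.03 [array([0.4694, 0.0668]), array([0.4847, 0.0843])]
0.04 [array([0.4728, 0.0703]), array([0.4879, 0.0875])]
0.05 [array([0.4762, 0.0737]), array([0.4911, 0.0907])]
0.06 [array([0.4796, 0.0771]), array([0.4944, 0.0939])]
0.07 [array([0.483 , 0.0805]), array([0.4976, 0.0971])]
```

The vise corner is about 45 mm high, below the fingertips, so I'll draw the tin out.

apply_moves(
  plan=[
    [-0.006,0,0,0,0,0,1],
    [-0.012,0,0,0,0,0,1],
    [-0.014,0,0,0,0,0,1],
    [-0.014,0,0,0,0,0,1],
    [-0.014,0,0,0,0,0,1],
    [-0.014,0,0,0,0,0,1],
    [-0.014,0,0,0,0,0,1],
    [-0.012,0,0,0,0,0,1],
  ],
)

```text
t: 11.42
tcp_pos: [0.4234, 0.0346, 0.0667]
tool_rot: [0.752, 0.659, -0.001, -0.0]
force: [0.7, -0.0, -1.9]
finger_gap: 0.644
gripper_force: 74.3
```

apply_moves(
  plan=[
    [0,0,-0.005,0,0,0,1],
    [0,0,-0.02,0,0,0,1],
    [0,0,-0.03,0,0,0,1],
    [0,0,-0.03,0,0,0,1],
    [0,0,-0.02,0,0,0,1],
    [0,0,0,0,0,0,1],
    [0,0,0,0,0,0,1],
  ],
)

```text
t: 12.3
tcp_pos: [0.4234, 0.036, 0.1716]
tool_rot: [0.752, 0.659, -0.0, -0.0]
force: [-0.3, 0.1, -2.3]
finger_gap: 0.644
gripper_force: 74.8
```

```bash
python3 - <<'E'
from h import *
import cv2,pickle
s=sense();pickle.dump(s,open("s4.pkl","wb"));w=snapshot("wrist");d=snapshot("side")[150:390,200:520]
o=np.zeros((600,800,3),np.uint8);o[:300,:400]=cv2.resize(d,(400,300));o[:300,400:]=0
cv2.imwrite("pics/w4full.png",w[:,:,::-1]);o=cv2.resize(d,(800,600),interpolation=cv2.INTER_CUBIC)
cv2.imwrite("pics/d4.png",o[:,:,::-1]);print(s["t"],s["tcp_pos"])
E
```

```text
12.3 [0.42336536 0.03602768 0.17160912]
```

View pics/d4.png

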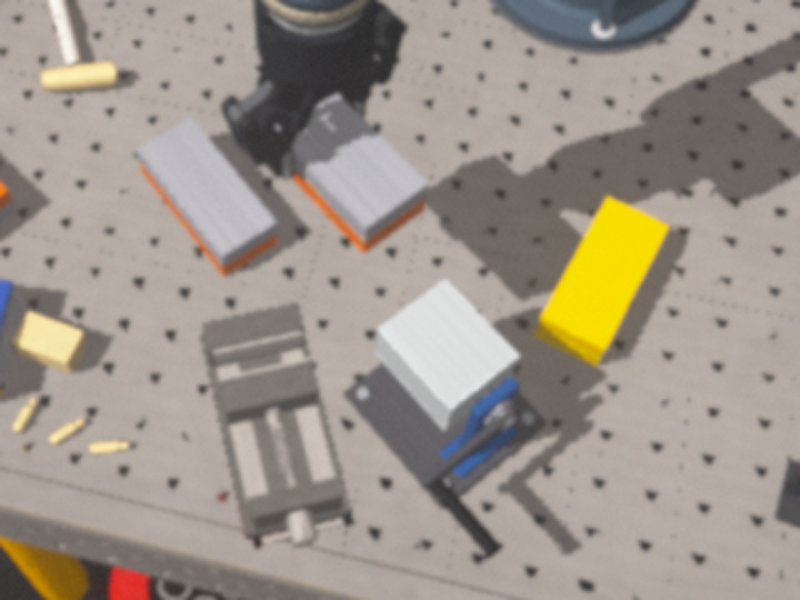

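The lid is shut and the tin is held level. I'll refine the lower tin's pose, checking the camera bias against the held tin's corners at (428,188) and (364,234).

```bash
python3 - <<'E'
from h import *
import pickle
c=calibration("side")
s=pickle.load(open("s4.pkl","rb"));T=Ro.from_quat(s["tool_rot"]).as_matrix()
P=lambda u,v,z:ray(c,(200+u/2.5,150+v/2.5),z)
for p in((428,188),(364,234)):print("held",(T.T@(P(*p,.2125)-s["tcp_pos"])).round(4))
m=np.array([[.028,-.065],[-.028,-.065],[-.028,.065],[.028,.065]])
P2=lambda u,v,z:ray(c,(240+u/3.3333,185+v/3.3333),z)
for q in(np.array([P(*p,.036)[:2] for p in((137,155),(190,120),(277,228),(224,262))]),np.array([P2(*p,.036)[:2] for p in((45,90),(120,42),(238,183),(163,235))])):
    r=least_squares(lambda v:((m@np.array([[np.cos(v[2]),np.sin(v[2])],[-np.sin(v[2]),np.cos(v[2])]])+v[:2])-q).ravel(),[.45,-.06,-.14])
    print("low",r.x[:2].round(4),"d angle",90+np.degrees(r.x[2]),r.cost,"tool rel",(T.T@(np.r_[r.x[:2],0]-s["tcp_pos"]))[:2].round(4))
print("tool x angle",np.degrees(np.arctan2(T[1,0],T[0,0])))
E
```

```text
held [ 0.0915 -0.0271 -0.0409]
held [ 0.0921  0.0293 -0.0409]
low [ 0.4489 -0.0623] d angle 80.71783323591967 4.881760324914491e-06 tool rel [-0.0941  0.0384]
low [ 0.449  -0.0633] d angle 81.26964223799509 7.485931415798184e-06 tool rel [-0.0951  0.0386]
tool x angle 82.51959161048485
```

apply_moves(
  plan=[
    [-0.03,0.009,0,0,0,0.025,1],
    [-0.03,0.009,0,0,0,0,1],
    [-0.03,0.009,0,0,0,0,1],
    [-0.031,0.009,0,0,0,0,1],
    [0,0,0.03,0,0,0,1],
    [0,0,0.03,0,0,0,1],
    [0,0,0.03,0,0,0,1],
    [0,0,0.02,0,0,0,1],
  ],
)

```text
t: 13.4
tcp_pos: [0.4407, -0.0889, 0.0599]
tool_rot: [0.76, 0.65, -0.001, -0.002]
force: [1.1, -0.2, -2.1]
finger_gap: 0.644
gripper_force: 74.6
```

apply_moves(
  plan=[
    [0,0,0.012,0,0,0,1],
    [0,0,0.008,0,0,0,1],
    [0,0,0.004,0,0,0,1],
    [0,0,0,0,0,0,1],
    [0,0,0,0,0,0,1],
  ],
)

```text
t: 14.02
tcp_pos: [0.442, -0.0894, 0.0386]
tool_rot: [0.76, 0.65, 0.0, 0.001]
force: [-0.3, -0.3, -2.3]
finger_gap: 0.649
gripper_force: 74.6
```

```bash
python3 - <<'E'
from h import *
import cv2
d=snapshot("side")[165:285,220:380]
cv2.imwrite("pics/d5.png",cv2.resize(d,(800,600),interpolation=cv2.INTER_CUBIC)[:,:,::-1]);print(sense()["tcp_pos"])
E
```

```text
[ 0.4419877  -0.0893833   0.03860046]
```

View pics/d5.png

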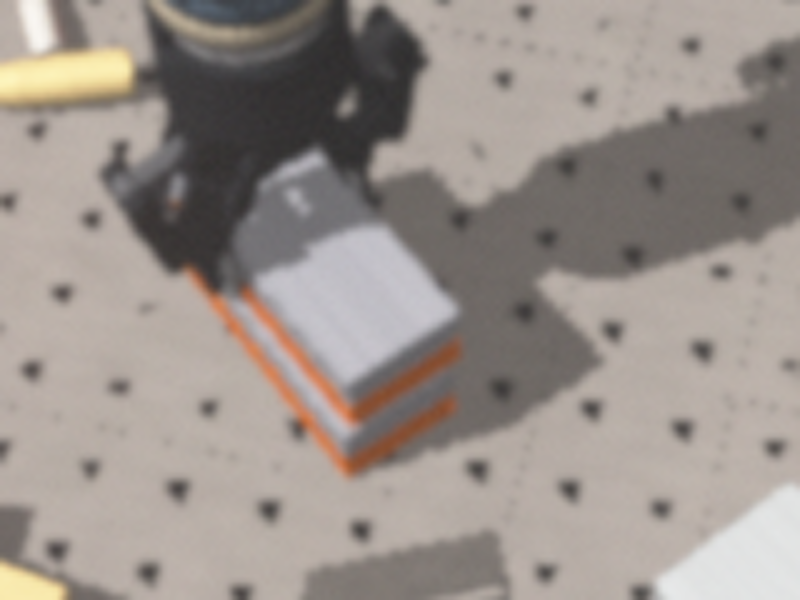

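The tins are well aligned, with stacked front corners at (350,418) and (348,470), and the upper one is hovering several mm above. I'll lower it gently until it touches.

apply_moves(
  plan=[
    [0,0,0.003,0,0,0,1],
    [0,0,0.002,0,0,0,1],
    [0,0,0.001,0,0,0,1],
    [0,0,0,0,0,0,1],
  ],
)

```text
t: 14.58
tcp_pos: [0.4419, -0.0892, 0.0337]
tool_rot: [0.76, 0.65, 0.0, 0.001]
force: [-0.3, 1.3, 15.9]
finger_gap: 0.645
gripper_force: 76.8
```

apply_moves(
  plan=[
    [0,0,0.001,0,0,0,1],
    [0,0,0.0005,0,0,0,1],
    [0,0,0,0,0,0,1],
  ],
)

```text
t: 14.95
tcp_pos: [0.4419, -0.0893, 0.0335]
tool_rot: [0.76, 0.65, 0.0, 0.001]
force: [-2.1, 1.4, 30.7]
finger_gap: 0.649
gripper_force: 78.4
```

apply_moves(
  plan=[
    [0,0,-0.001,0,0,0,1],
    [0,0,0,0,0,0,-1],
    [0,0,0,0,0,0,-1],
    [0,0,0,0,0,0,-1],
    [0,0,0,0,0,0,-1],
    [0,0,-0.02,0,0,0,-1],
    [0,0,-0.05,0,0,0,-1],
    [0,0,-0.06,0,0,0,-1],
  ],
)

```text
t: 15.95
tcp_pos: [0.4408, -0.0889, 0.162]
tool_rot: [0.76, 0.65, -0.001, -0.002]
force: [-0.0, -0.6, -0.6]
finger_gap: 1.002
gripper_force: 0.0
```

apply_moves(
  plan=[
    [0,0,-0.05,0,0,0,-1],
    [-0.05,0,0,0,0,0,-1],
    [-0.05,0,0,0,0,0,-1],
    [0,0,0,0,0,0,-1],
    [0,0,0,0,0,0,-1],
  ],
)

```text
t: 16.58
tcp_pos: [0.4254, -0.1873, 0.2111]
tool_rot: [0.76, 0.65, 0.0, -0.001]
force: [-0.1, 0.5, 0.0]
finger_gap: 1.003
gripper_force: 0.0
```

```bash
python3 - <<'E'
from h import *
import cv2
d=snapshot("side")[165:285,220:380]
cv2.imwrite("pics/d6.png",cv2.resize(d,(800,600),interpolation=cv2.INTER_CUBIC)[:,:,::-1]);s=sense();print(s["tcp_pos"],s["t"])
E
```

```text
[ 0.42548911 -0.186844    0.21111424] 16.625
```

View pics/d6.png

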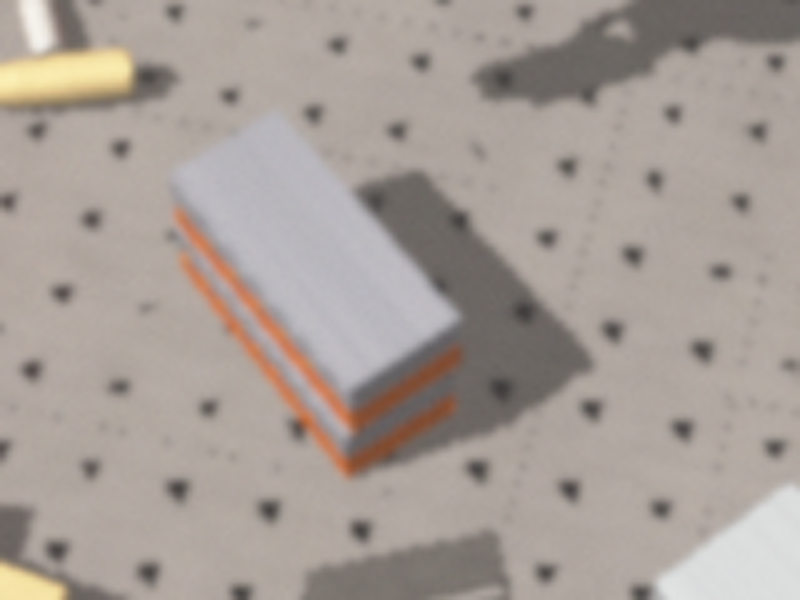

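The tin sits squarely on the lower one, lid down and shut, with its top corners at (172,175), (278,110), (460,318) and (350,390). The robot is clear, so I'm handing in.

```bash
python3 -c "
from station import *
print(sign_off())"
```

```text
the job is handed in; nothing more can be done
None
```

I turned the tin over in the clamp, drew it out with the lid shut, stacked it squarely lid down on the lower tin, and handed the job in at about 16.6 s; the hand-in gave no verdict.

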